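Try the folding lid stay of a sweet bin

TASK

Before the sweet shop opens, try the lid of the bin that has a folding metal stay on its side. Raise the lid by its front tab until the stay locks straight, and let go so that for a moment the stay alone holds the lid up. Then press the bar at the stay's knee down to break the stay, and let the lid come down until it is fully shut.

Things in the scene. Friction and masses are not known exactly. Their poses are not given: they have to be found in the camera images.
- tab (a point): Black pull tab on the lid front of the fixed clear bin (200 deep, 180 wide, 110 high) with the stay: 58 long, 14 thick (y), 24 high; a twin bin without stay is a bystander. Point: tab's middle, 35 mm ahead of the lid edge; z 113 mm shut. Axes turn with the lid; shut: x back to the hinge (235 mm off, axis 3 mm lower), y along the hinge to the bin's left, z up.
- lid (a joint): Lid angle, rad: 0 shut, positive raised: the tab swings up and back about the hinge. The stay stops it at about 1.04 (60 degrees); locked it rests at about 1.03. The hinge is damped: an unsupported lid (0.4 kg) sinks shut by itself in 2 to 4 s; lifting takes 2 to 5 N at the tab.
- release_bar (a point): Point on the round dark steel bar (14 thick, 85 long, along y) that sticks out from the stay's knee at the bin's right (-y) side, 64 mm out from the bin's wall, clear of the lid: press here. The bar ends 35 mm farther out. Lid shut: hangs low beside the bin. Locked: 118 mm in front of the hinge axis, 29 mm above it. y axis parallel to the hinge; x and z turn with the link.
- knee (a joint): Bend of the stay's knee, rad: 1.75 lid shut, 0 links (87 mm each) in line, -0.12 locked at its stop. A light spring snaps it locked once the lid is let go within 3 degrees (12 mm at the tab) of fully up. To break: push the bar (1 to 5 N) across the stay: down and a little back to the hinge (30 degrees from vertical), 40 to 55 mm; then the lid sinks by itself.

How it is judged:
On the way:
1. the lid is up (over 55 degrees), the stay's knee locked past straight, and the fingers touch nothing, for 0.3 s (value of joint lid above 0.96 rad and value of joint knee below -0.05 rad and contact force between the fingers and anything else below 0.3 N), for 0.3 s.
At the end, for the whole second after the job is handed in: the lid is shut again (within 0.05 rad, about 3 degrees) and at rest, with the stay folded (knee bent over 1.4 rad) (value of joint lid below 0.05 rad and value of joint knee above 1.4 rad and velocity of joint lid between -0.1 and 0.1 rad/s); the robot touches nothing.
It also fails if it takes over 58 s, if anything falls off the work surface, if the arm or the gripper's body presses on something with over 40 N, if the wrist force passes 120 N, or if a joint passes its speed limit or range.

ROBOT

A 7-joint arm with a two-finger parallel gripper is mounted at the origin on the work surface. World frame = base frame: x ahead of the robot, y to its left, z up, the work surface at z = 0. Lengths are in m, angles in rad, forces in N, time in s.
With the tool pointing down it reaches from about 0.4 to 0.875 m from the base axis. Payload 4.4 kg.
Tool frame: the origin (TCP) lies midway between the tips of the shut fingers; the grasp point (between the pads) lies 19 mm behind it; z points along the fingers, y is the line along which they close (so a half turn about z gives the same grasp; the last joint's range is limited). The gripper opens to 85 mm and grips with 20 to 120 N. Pads are 22 mm wide; open, the fingers measure 114 mm over their backs; the gripper's body (76 mm by 85 mm) begins 54 mm behind the grasp point. The pads swing forward as they close: fully open they stand 13 mm farther back than shut.
Start: joints at [1.102, 0.628, 0.038, 1.517, -0.027, 0.996, -0.02], TCP at [0.255, -0.598, 0.209] pointing down, gripper open.
Joint ranges: [-3.06, 3.06], [-0.37, 2.12], [-1.25, 1.32], [0.18, 2.47], [-1.1, 4.24], [0.23, 1.98], [-2.94, 2.94]. Speed limits (rad/s): [2.57, 2.57, 3.14, 3.14, 3.14, 3.14, 3.14].

INTERFACE

Orientations are given as a unit quaternion [w, x, y, z].
In Python, from bench import state, get_image, close_job gives the robot as it stands.
- The arm moves only by the shell command python3 -m pendant 'ROWS' [FORCE]. ROWS is JSON, a list of rows, each an object with "gripper": the opening, from 0 (shut) to 1 (fully open); "offset": the shift along the tool's x, y, z in mm, a list of three; "twist": the turn about the tool's z in rad. A call has 1 to 10 rows; each row shifts and turns the commanded pose from where the row before left it, along the tool's axes as they then stand; what a row does not reach is not made up. A row lasts 1/12 s, in which the tool goes at most 41.7 mm and 7.16 degrees, less where a joint would pass 70% of its speed; a pose out of reach is approached as far as the arm can. A call is refused whole if a number of a shift passes 41.7 or a number of a turn 0.125, either way. A call with a gripper value outside its range is refused whole. The fingers move at their own pace and stop on an object; FORCE is the grip in N (left out, the last holds). Time passes only in rows, so rows that do not move let the fingers close. It gives the time, the measured TCP pose, the force, the opening and the grip force at its end, in the units of the state.
- state(): the state, without advancing time (a new reading comes with each control period).
- get_image(name): name is "scene" or "top" or "wrist"; returns a dict with "color" (400x640x3 uint8, red, green, blue), "fx", "fy", "cx", "cy" (pixels), "R" (3x3) and "t" (3): a world point X has camera coordinates R X + t. Camera axes: x right, y down, z forward; pixel columns grow to the right and rows downward; lengths in m; the calibration is good to about 2 mm. A picture is of the moment at which its call begins. There is no depth.
- close_job(): hands the job in; it is judged then, once.
The state is a dict: "t": time; "joint_positions": joint angles; "qd": joint speeds; "joint_torque": joint torques, N m; "tcp_pos": TCP position; "orientation": TCP orientation; "contact_force": force on the tool from outside, world axes, zero at the start; "ft_torque": the same for the moment, N m; "finger_gap": finger opening in m; "grasp_force": force on a finger pad.
Only numpy, scipy, OpenCV 4.12 (cv2) and the standard library are available. Lean on these libraries where they do the work, as an engineer would, in place of code of your own. Each camera call takes 0.05 s, during which the arm holds its last target. There are 200 camera calls.

## Working session

There is one attempt and no reset: what is moved stays moved. The work goes in short steps, Python scripts to look and compute and a shell command to move; the robot and the scene stay as the last step left them, time stands still between calls to the robot, and variables do not carry over. Pictures are saved under pics/ and viewed, at most 10 in all, crops included, and the job is handed in when it is done.

```bash
mkdir -p pics
python3 - <<'E'
from bench import state,get_image
import cv2,numpy as np
s=state();print(s)
for n in("scene","top"):
    g=get_image(n);cv2.imwrite(f"pics/{n}0.png",g["color"][:,:,::-1]);print(n,g["fx"],g["cx"],g["cy"],np.array(g["R"]).round(3).tolist(),np.array(g["t"]).round(3))
E
```

```text
{'t': 0.0, 'joint_positions': array([ 1.10222717,  0.62934071,  0.03841301,  1.51836873, -0.02697739,
        0.99631943, -0.02000953]), 'qd': array([-3.37463000e-04, -1.71880966e-04,  6.88998010e-04, -1.83538360e-04,
        5.52688961e-05,  2.36867653e-04,  1.74020071e-03]), 'joint_torque': array([ 9.73326351e-04, -5.63389850e+01,  1.22686554e+00, -1.93441683e+01,
        1.11766104e-02,  1.07945694e-02,  5.45284649e-05]), 'tcp_pos': array([ 0.25454966, -0.59735028,  0.2083919 ]), 'orientation': array([-9.37286767e-04,  9.79787496e-01,  2.00038852e-01, -2.05247296e-04]), 'contact_force': array([-1.29024409, -0.4776863 , -0.29628187]), 'ft_torque': array([0.0049787 , 0.02363067, 0.04101099]), 'grasp_force': 0.0, 'finger_gap': 0.085098140211607}
scene 408.6984471945258 321.04104986424096 199.9964892954256 [[-0.556, 0.831, -0.007], [0.723, 0.479, -0.497], [-0.41, -0.281, -0.868]] [ 0.362 -0.3    1.073]
top 394.4999676299087 311.2474222230326 206.14997076865703 [[0.023, -1.0, -0.014], [-0.99, -0.021, -0.14], [0.139, 0.017, -0.99]] [-0.089  0.576  0.889]
```

View pics/scene0.png

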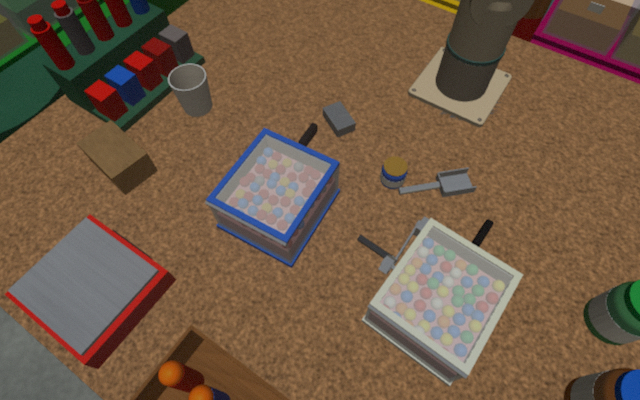

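View pics/top0.png

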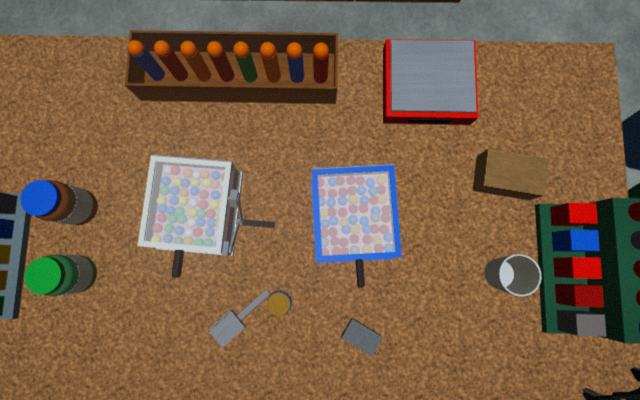

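The white bin carries the stay: in the top view its lid corners are at about (152,157), (233,163), (222,254) and (139,246), its tab is at (178,263), and its bar runs (243,222)-(274,225). In the scene view the tab is at (483,234) and the bar at (360,238)-(390,265). The blue bin is the twin.

```bash
cat > h.py <<'E'
from bench import state,get_image
import cv2,numpy as np
def ray(g,p):
    R=np.array(g["R"]);t=np.array(g["t"])
    d=R.T@np.array([(p[0]-g["cx"])/g["fx"],(p[1]-g["cy"])/g["fy"],1]);return -R.T@t,d
def onz(g,p,z):
    o,d=ray(g,p);return o+d*(z-o[2])/d[2]
def tri(g1,p1,g2,p2):
    (a,d),(b,e)=ray(g1,p1),ray(g2,p2)
    s=np.linalg.lstsq(np.c_[d,-e],b-a,rcond=None)[0];P,Q=a+d*s[0],b+e*s[1];return (P+Q)/2,np.linalg.norm(P-Q)
def blob(g,x0,y0,x1,y1,th):
    m=(g["color"].max(2)[y0:y1,x0:x1]<th).astype(np.uint8)
    n,l,st,c=cv2.connectedComponentsWithStats(m);i=1+np.argmax(st[1:,4])
    pts=np.argwhere(l==i)[:,::-1]+[x0,y0]
    return c[i]+[x0,y0],cv2.boxPoints(cv2.minAreaRect(pts.astype(np.float32))),st[i,4]
E
python3 - <<'E'
from h import *
T=get_image("top");S=get_image("scene")
a,ba,n=blob(T,165,245,190,285,45);b,bb,m=blob(S,465,215,500,250,45)
print(a,n,ba.round().tolist(),b,m,bb.round().tolist());print(tri(T,a,S,b))
for p in ba:print(onz(T,p,.113).round(3))
print("lid")
for p in((152,157),(233,163),(222,254),(139,246)):print(onz(T,p,.113).round(3))
print("bar",tri(T,(274,225),S,(360,238)))
c=np.hstack([cv2.resize(T["color"][140:300,120:290],None,fx=2.3,fy=2.3),cv2.resize(S["color"][200:360,350:520],None,fx=2.3,fy=2.3)])
cv2.imwrite("pics/c1.png",c[:,:,::-1])
E
```

```text
[180.61111111 255.83333333] 18 [[179.0, 261.0], [180.0, 251.0], [182.0, 251.0], [181.0, 261.0]] [482.40191388 232.24880383] 209 [[472.0, 242.0], [487.0, 218.0], [493.0, 222.0], [478.0, 246.0]]
(array([0.4522664 , 0.19865533, 0.13326519]), np.float64(0.013442713161837283))
[0.444 0.202 0.113]
[0.465 0.201 0.113]
[0.465 0.196 0.113]
[0.443 0.197 0.113]
lid
[0.671 0.278 0.113]
[0.66  0.097 0.113]
[0.461 0.11  0.113]
[0.474 0.29  0.113]
bar (array([0.53203069, 0.01241068, 0.02823481]), np.float64(0.0035902515207901324))
```

View pics/c1.png

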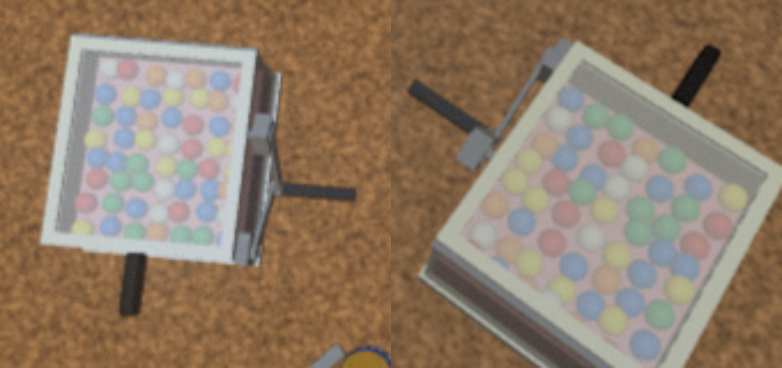

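```bash
cat >> h.py <<'E'
from scipy.spatial.transform import Rotation
def rel(target):
    s=state();q=s["orientation"];R=Rotation.from_quat([q[1],q[2],q[3],q[0]]).as_matrix()
    print("t",round(s["t"],2),"tcp",s["tcp_pos"].round(4),"x",R[:,0].round(3),"z",R[:,2].round(3),"F",s["contact_force"].round(1),"gap",round(s["finger_gap"],4),"mm",(R.T@(np.array(target)-s["tcp_pos"])*1000).round(1))
E
python3 -m pendant '[{"offset":[0,0,-25],"twist":0.117,"gripper":0.6},{"offset":[0,0,-25],"twist":0.117,"gripper":0.6},{"offset":[0,0,-25],"twist":0.117,"gripper":0.6},{"offset":[0,0,-25],"twist":0.117,"gripper":0.6}]' 20
python3 - <<'E'
from h import *
T=get_image("top");S=get_image("scene")
for p in((178.7,250.5),(176.7,277),(177.6,263.5)):print(onz(T,p,.113).round(4))
for p in((646/1,0),):pass
print("scene",onz(S,(350+(698-391)/2.3,200+76/2.3),.113).round(4))
rel((.45,-.2,.32))
E
```

```text
t: 0.53
tcp_pos: [0.2547, -0.5976, 0.3101]
orientation: [-0.0, 0.999, -0.035, -0.0]
contact_force: [0.7, -0.7, 0.6]
finger_gap: 0.0509
grasp_force: 0.0
[0.466  0.2039 0.113 ]
[0.41   0.2042 0.113 ]
[0.4384 0.2043 0.113 ]
scene [0.4363 0.2089 0.113 ]
t 0.63 tcp [ 0.2557 -0.6003  0.3139] x [ 0.998 -0.068  0.004] z [ 0.003 -0.008 -1.   ] F [-0.3  0.5  0.1] gap 0.0512 mm [ 166.8 -412.5   -8.6]
```

```bash
python3 -m pendant '[{"offset":[17,-41,0],"twist":0,"gripper":0.6},{"offset":[17,-41,0],"twist":0,"gripper":0.6},{"offset":[17,-41,0],"twist":0,"gripper":0.6},{"offset":[17,-41,0],"twist":0,"gripper":0.6},{"offset":[17,-41,0],"twist":0,"gripper":0.6},{"offset":[17,-41,0],"twist":0,"gripper":0.6},{"offset":[17,-41,0],"twist":0,"gripper":0.6},{"offset":[17,-41,0],"twist":0,"gripper":0.6},{"offset":[17,-41,0],"twist":0,"gripper":0.6},{"offset":[17,-41,0],"twist":0,"gripper":0.6}]'
python3 -c "
from h import *
rel((.436,.205,.25))"
```

```text
t: 1.47
tcp_pos: [0.4393, -0.2222, 0.3089]
orientation: [-0.0, 0.999, -0.032, -0.0]
contact_force: [1.1, -0.1, -0.1]
finger_gap: 0.0514
grasp_force: 0.0
t 1.47 tcp [ 0.4393 -0.2222  0.3089] x [ 0.998 -0.064 -0.001] z [-0.001  0.    -1.   ] F [ 1.1 -0.1 -0.1] gap 0.0514 mm [ -30.6 -426.1   59. ]
```

```bash
python3 -m pendant '[{"offset":[-3,-41,6],"twist":0,"gripper":0.6},{"offset":[-3,-41,6],"twist":0,"gripper":0.6},{"offset":[-3,-41,6],"twist":0,"gripper":0.6},{"offset":[-3,-41,6],"twist":0,"gripper":0.6},{"offset":[-3,-41,6],"twist":0,"gripper":0.6},{"offset":[-3,-41,6],"twist":0,"gripper":0.6},{"offset":[-3,-41,6],"twist":0,"gripper":0.6},{"offset":[-3,-41,6],"twist":0,"gripper":0.6},{"offset":[-3,-41,6],"twist":0,"gripper":0.6},{"offset":[-3,-35,6],"twist":0,"gripper":0.6}]'
python3 -c "
from h import *
g=get_image('wrist');cv2.imwrite('pics/w1.png',g['color'][:,:,::-1])
rel((.436,.205,.22))"
```

```text
t: 2.3
tcp_pos: [0.4347, 0.1837, 0.2487]
orientation: [-0.0, 1.0, -0.031, -0.0]
contact_force: [0.9, 0.7, 0.6]
finger_gap: 0.0512
grasp_force: 0.0
t 2.35 tcp [0.4335 0.1918 0.2479] x [ 0.999 -0.054 -0.002] z [-0.001  0.006 -1.   ] F [-0.1  6.5 -0.5] gap 0.0512 mm [  1.8 -13.2  27.9]
```

View pics/w1.png

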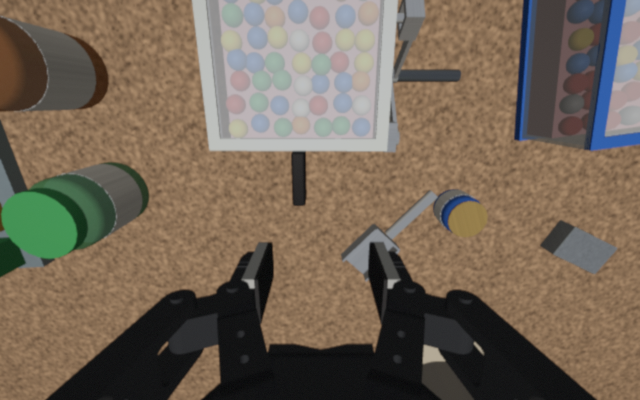

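The wrist view shows the tab at (299,152)-(299,205), the lid's front edge at row 151, and the stay bar at (400,76)-(460,75).

```bash
python3 -m pendant '[{"offset":[0,0,0],"twist":0,"gripper":0.6},{"offset":[0,0,0],"twist":0,"gripper":0.6}]'
python3 -c "
from h import *
g=get_image('wrist')
a,b,n=blob(g,280,153,320,215,60);print(a,n,b.round().tolist());print(onz(g,a,.120).round(4))
m=cv2.inRange(g['color'],(150,150,150),(255,255,255))
for p in((210,151),(390,150),(195,0),(397,0)):print(onz(g,p,.115).round(4))
rel((.436,.205,.22))"
```

```text
t: 2.52
tcp_pos: [0.4349, 0.1807, 0.2486]
orientation: [0.001, 1.0, -0.031, -0.001]
contact_force: [0.2, -1.2, -0.6]
finger_gap: 0.051
grasp_force: 0.0
[295.38905325 178.36686391] 676 [[289.0, 153.0], [302.0, 153.0], [302.0, 205.0], [289.0, 205.0]]
[0.4404 0.2054 0.12  ]
[0.4733 0.2904 0.115 ]
[0.4628 0.1069 0.115 ]
[0.6058 0.2796 0.115 ]
[0.5948 0.1023 0.115 ]
t 2.57 tcp [0.4353 0.1796 0.2489] x [ 0.998 -0.065 -0.001] z [-0.001 -0.001 -1.   ] F [-0.5  0.   0.1] gap 0.0515 mm [ -0.9 -25.4  28.9]
```

```bash
python3 -m pendant '[{"offset":[0,-13,10],"twist":0,"gripper":0.6},{"offset":[0,-13,10],"twist":0,"gripper":0.6},{"offset":[0,0,30],"twist":0,"gripper":0.6},{"offset":[0,0,30],"twist":0,"gripper":0.6},{"offset":[0,0,30],"twist":0,"gripper":0.6},{"offset":[0,0,25],"twist":0,"gripper":0.6},{"offset":[0,0,20],"twist":0,"gripper":0.6},{"offset":[0,0,0],"twist":0,"gripper":0.6}]'
python3 -c "
from h import *
g=get_image('wrist');cv2.imwrite('pics/w2.png',g['color'][:,:,::-1])
rel((.435,.2055,.094))"
```

```text
t: 3.23
tcp_pos: [0.4354, 0.2033, 0.0914]
orientation: [0.002, 0.999, -0.034, -0.003]
contact_force: [-0.1, -0.6, -0.3]
finger_gap: 0.0515
grasp_force: 0.0
t 3.28 tcp [0.4365 0.2042 0.0932] x [ 0.998 -0.068 -0.003] z [-0.003 -0.003 -1.   ] F [0.1 0.3 0.3] gap 0.0515 mm [-1.6 -1.2 -0.8]
```

View pics/w2.png

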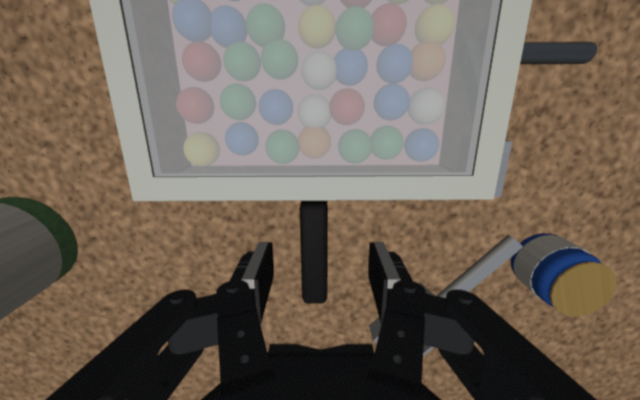

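The tab (column 314, rows 200-303) lies between the pads (columns 268 and 372), so I close.

```bash
python3 -m pendant '[{"offset":[0,0,0],"twist":0,"gripper":0.1},{"offset":[0,0,0],"twist":0,"gripper":0.1},{"offset":[0,0,0],"twist":0,"gripper":0.1},{"offset":[0,0,0],"twist":0,"gripper":0.1},{"offset":[0,0,0],"twist":0,"gripper":0.1},{"offset":[0,0,0],"twist":0,"gripper":0.1}]' 25
python3 -c "
from h import *
rel((.435,.2055,.094))
p=np.array([(235*(1-np.cos(t))+3*np.sin(t),235*np.sin(t)-3*(1-np.cos(t))) for t in np.arange(0,1.05,.065)])
print(np.diff(p,axis=0).round(1).tolist(),p[-1])"
```

```text
t: 3.78
tcp_pos: [0.4384, 0.2068, 0.0958]
orientation: [-0.0, 0.999, -0.033, 0.001]
contact_force: [-0.6, -0.8, 5.9]
finger_gap: 0.013
grasp_force: 27.1
t 3.78 tcp [0.4384 0.2068 0.0958] x [ 0.998 -0.066  0.003] z [ 0.003  0.001 -1.   ] F [-0.6 -0.8  5.9] gap 0.013 mm [-3.3  1.6  1.8]
[[0.7, 15.3], [1.7, 15.2], [2.7, 15.0], [3.6, 14.8], [4.6, 14.6], [5.5, 14.2], [6.4, 13.8], [7.3, 13.4], [8.2, 12.9], [9.0, 12.3], [9.8, 11.7], [10.5, 11.1], [11.2, 10.4], [11.9, 9.6], [12.5, 8.8], [13.0, 8.0]] [118.62545223 201.18365417]
```

```bash
python3 -m pendant '[{"offset":[0.7,0,-15.3],"twist":0,"gripper":0.1},{"offset":[1.7,0,-15.2],"twist":0,"gripper":0.1},{"offset":[2.7,0,-15],"twist":0,"gripper":0.1},{"offset":[3.6,0,-14.8],"twist":0,"gripper":0.1},{"offset":[4.6,0,-14.6],"twist":0,"gripper":0.1},{"offset":[5.5,0,-14.2],"twist":0,"gripper":0.1},{"offset":[6.4,0,-13.8],"twist":0,"gripper":0.1},{"offset":[7.3,0,-13.4],"twist":0,"gripper":0.1},{"offset":[8.2,0,-12.9],"twist":0,"gripper":0.1},{"offset":[0,0,0],"twist":0,"gripper":0.1}]'
python3 -c "
from h import *
g=get_image('scene');cv2.imwrite('pics/s2.png',g['color'][:,:,::-1])
rel((.438,.2055,.094))"
```

```text
t: 4.62
tcp_pos: [0.4816, 0.2041, 0.2261]
orientation: [-0.001, 0.999, -0.033, 0.003]
contact_force: [5.7, 0.2, -6.2]
finger_gap: 0.0128
grasp_force: 24.6
t 4.67 tcp [0.4806 0.2041 0.2248] x [ 0.998 -0.066  0.006] z [ 0.006  0.002 -1.   ] F [ 6.6  1.1 -7.4] gap 0.013 mm [-43.3   1.7 130.6]
```

View pics/s2.png

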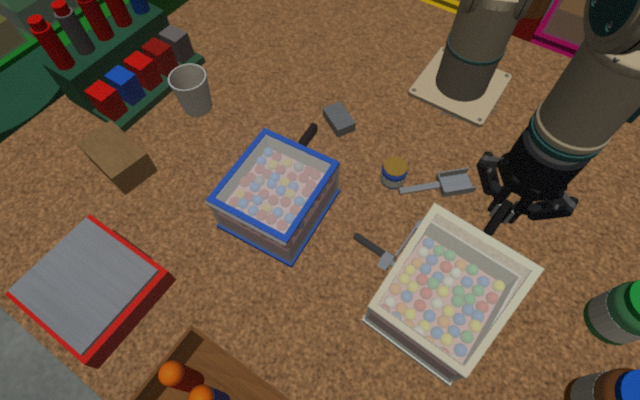

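The lid is rising with the tab held in the fingers at about (500,215) in the scene view. I carry on up the arc.

```bash
python3 -m pendant '[{"offset":[9,0,-12.3],"twist":0,"gripper":0.1},{"offset":[9.8,0,-11.7],"twist":0,"gripper":0.1},{"offset":[10.5,0,-11.1],"twist":0,"gripper":0.1},{"offset":[11.2,0,-10.4],"twist":0,"gripper":0.1},{"offset":[11.9,0,-9.6],"twist":0,"gripper":0.1},{"offset":[10,0,-7],"twist":0,"gripper":0.1},{"offset":[0,0,0],"twist":0,"gripper":0.1}]'
python3 -c "
from h import *
rel((.438,.2055,.094))"
```

```text
t: 5.25
tcp_pos: [0.5413, 0.2001, 0.2858]
orientation: [-0.0, 0.999, -0.033, 0.001]
contact_force: [1.5, 0.5, -3.2]
finger_gap: 0.0129
grasp_force: 25.0
t 5.25 tcp [0.5413 0.2001 0.2858] x [ 0.998 -0.066  0.001] z [ 0.001  0.001 -1.   ] F [ 1.5  0.5 -3.2] gap 0.0129 mm [-103.7    1.6  191.7]
```

```bash
python3 -m pendant '[{"offset":[6,0,-4],"twist":0,"gripper":0.1},{"offset":[4,0,-2.5],"twist":0,"gripper":0.1},{"offset":[0,0,0],"twist":0,"gripper":0.1}]'
python3 -c "
from h import *
rel((.438,.2055,.094))"
python3 -m pendant '[{"offset":[4,0,-2.5],"twist":0,"gripper":0.1},{"offset":[0,0,0],"twist":0,"gripper":0.1},{"offset":[0,0,0],"twist":0,"gripper":0.1}]'
python3 -c "
from h import *
rel((.438,.2055,.094))
g=get_image('scene');h=get_image('top')
c=np.hstack([cv2.resize(g['color'][150:350,340:540],None,fx=2,fy=2),cv2.resize(h['color'][130:330,120:320],None,fx=2,fy=2)]);cv2.imwrite('pics/s3.png',c[:,:,::-1])"
```

```text
t: 5.5
tcp_pos: [0.5506, 0.1995, 0.2919]
orientation: [-0.0, 0.999, -0.033, 0.0]
contact_force: [4.0, 1.5, -7.4]
finger_gap: 0.013
grasp_force: 25.3
t 5.5 tcp [0.5506 0.1995 0.2919] x [ 0.998 -0.065  0.001] z [ 0.001  0.    -1.   ] F [ 4.   1.5 -7.4] gap 0.013 mm [-112.9    1.4  197.8]
t: 5.75
tcp_pos: [0.5547, 0.1992, 0.2944]
orientation: [-0.0, 0.999, -0.033, 0.0]
contact_force: [4.7, 1.6, -8.9]
finger_gap: 0.0128
grasp_force: 25.3
t 5.75 tcp [0.5547 0.1992 0.2944] x [ 0.998 -0.065  0.001] z [ 0.001  0.    -1.   ] F [ 4.7  1.6 -8.9] gap 0.0128 mm [-117.1    1.4  200.3]
```

View pics/s3.png

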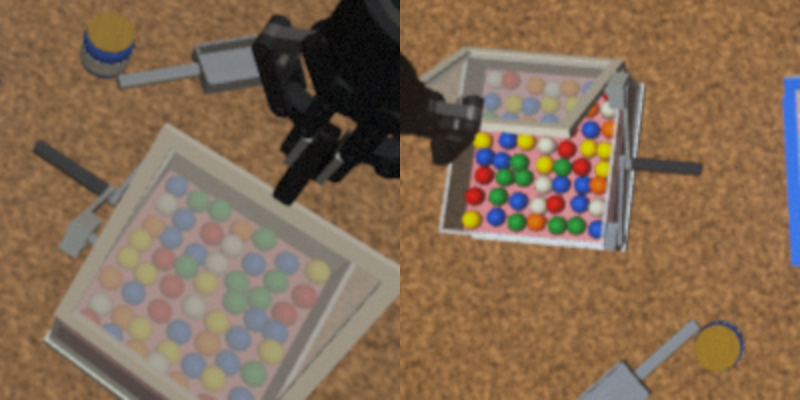

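In the crop the lid is high; the bar tip is at about (359,223) in the scene view and (270,214) in the top view. I triangulate it to see how close to lock the stay is.

```bash
cat > bar.py <<'E'
from h import *
def bar():
    T=get_image("top");S=get_image("scene")
    a,ba,n=blob(T,240,200,300,240,75);b,bb,m=blob(S,345,205,393,262,60)
    print("top",a.round(1),n,ba.round().tolist(),"scene",b.round(1),m,bb.round().tolist())
    return T,S,a,b
E
python3 -c "
from bar import *
T,S,a,b=bar()
print(tri(T,(270,214),S,(359,223)),tri(T,a,S,b))
rel((0,0,0))"
```

```text
top [254.5 212.9] 165 [[240.0, 215.0], [240.0, 209.0], [270.0, 211.0], [270.0, 217.0]] scene [372.2 235.1] 60 [[357.0, 226.0], [358.0, 224.0], [390.0, 245.0], [388.0, 247.0]]
(array([0.54727342, 0.01148915, 0.12028065]), np.float64(0.0032865505753933194)) (array([0.55069013, 0.04430283, 0.11334471]), np.float64(0.000727666790272861))
t 5.95 tcp [0.5546 0.1993 0.2943] x [ 0.998 -0.065  0.001] z [ 0.001  0.    -1.   ] F [ 5.2  2.  -8.9] gap 0.0129 mm [-540.7  235.   293.8]
```

```bash
python3 -m pendant '[{"offset":[4,0,-2.3],"twist":0,"gripper":0.1},{"offset":[4,0,-2.3],"twist":0,"gripper":0.1},{"offset":[0,0,0],"twist":0,"gripper":0.1},{"offset":[0,0,0],"twist":0,"gripper":0.1}]'
python3 -c "
from bar import *
T,S,a,b=bar()
print(tri(T,a,S,b))
rel((0.438,.2055,.094))"
```

```text
t: 6.28
tcp_pos: [0.5618, 0.1988, 0.2987]
orientation: [0.0, 0.999, -0.033, -0.001]
contact_force: [3.5, 2.7, -10.1]
finger_gap: 0.0126
grasp_force: 25.4
top [253.9 216.1] 155 [[240.0, 218.0], [240.0, 212.0], [268.0, 215.0], [268.0, 220.0]] scene [375.9 226.9] 67 [[360.0, 218.0], [361.0, 215.0], [393.0, 236.0], [392.0, 238.0]]
(array([0.54133861, 0.04337871, 0.13017457]), np.float64(0.001159526364500738))
t 6.38 tcp [0.5617 0.1987 0.2987] x [ 0.998 -0.065 -0.001] z [-0.001 -0.    -1.   ] F [  4.4   3.  -10.5] gap 0.0132 mm [-123.7    1.2  204.8]
```

```bash
python3 -m pendant '[{"offset":[4,0,-2.3],"twist":0,"gripper":0.1},{"offset":[0,0,0],"twist":0,"gripper":0.1},{"offset":[0,0,0],"twist":0,"gripper":0.1}]'
python3 -c "
from bar import *
T,S,a,b=bar()
print(tri(T,a,S,b))
rel((0.438,.2055,.094))"
```

```text
t: 6.63
tcp_pos: [0.5662, 0.1985, 0.3012]
orientation: [-0.0, 0.999, -0.033, -0.0]
contact_force: [4.0, 3.4, -12.5]
finger_gap: 0.0129
grasp_force: 25.4
top [254.  216.1] 153 [[240.0, 218.0], [240.0, 213.0], [268.0, 214.0], [268.0, 220.0]] scene [376.5 227.2] 69 [[361.0, 218.0], [362.0, 216.0], [393.0, 236.0], [392.0, 238.0]]
(array([0.54117229, 0.04387639, 0.12910469]), np.float64(0.002369086214507966))
t 6.73 tcp [0.5662 0.1985 0.3012] x [ 0.998 -0.065 -0.   ] z [-0.  0. -1.] F [  4.7   3.6 -11.9] gap 0.0126 mm [-128.3    1.4  207.3]
```

```bash
python3 -m pendant '[{"offset":[0,0,0],"twist":0,"gripper":0.6},{"offset":[0,0,0],"twist":0,"gripper":0.6},{"offset":[0,0,0],"twist":0,"gripper":0.6},{"offset":[0,0,0],"twist":0,"gripper":0.6},{"offset":[0,0,0],"twist":0,"gripper":0.6},{"offset":[0,0,0],"twist":0,"gripper":0.6}]'
python3 -c "
from bar import *
T,S,a,b=bar()
print(tri(T,a,S,b))
rel((0.438,.2055,.094))
g=S;h=T
c=np.hstack([cv2.resize(g['color'][150:350,340:540],None,fx=2,fy=2),cv2.resize(h['color'][130:330,120:320],None,fx=2,fy=2)]);cv2.imwrite('pics/s4.png',c[:,:,::-1])"
```

```text
t: 7.23
tcp_pos: [0.5661, 0.1982, 0.302]
orientation: [-0.0, 0.999, -0.033, 0.0]
contact_force: [0.1, 0.2, -0.1]
finger_gap: 0.0514
grasp_force: 0.0
top [254.  216.1] 153 [[240.0, 218.0], [240.0, 213.0], [268.0, 215.0], [268.0, 220.0]] scene [376.2 226.8] 76 [[360.0, 218.0], [363.0, 214.0], [394.0, 234.0], [392.0, 238.0]]
(array([0.54123904, 0.04338322, 0.13030102]), np.float64(0.0017917763108765271))
t 7.33 tcp [0.5661 0.1982 0.3017] x [ 0.998 -0.065  0.   ] z [ 0. -0. -1.] F [-0.3 -0.1 -0. ] gap 0.0511 mm [-128.3    1.1  207.7]
```

View pics/s4.png

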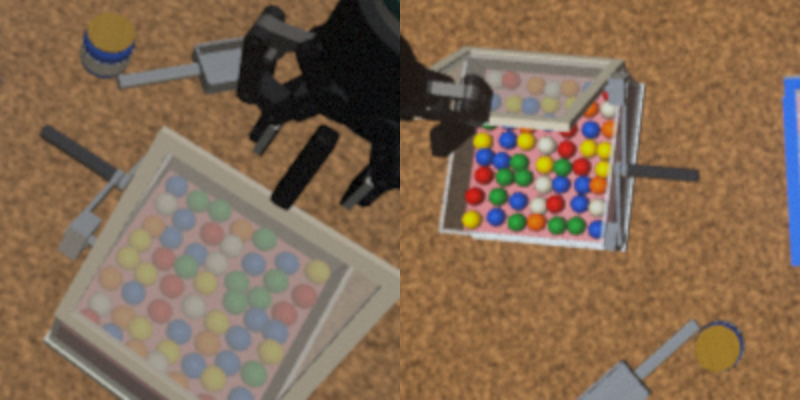

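The lid stays up by itself with the open fingers clear of the tab, and the bar is unchanged at (360,217)-(393,237) in the scene view. I lift away and go over to the bar.

```bash
python3 -m pendant '[{"offset":[0,0,0],"twist":0,"gripper":0.6},{"offset":[0,0,-20],"twist":0,"gripper":0.6},{"offset":[0,0,-30],"twist":0,"gripper":0.6},{"offset":[0,0,-30],"twist":0,"gripper":0.6},{"offset":[-4,40,0],"twist":0,"gripper":0},{"offset":[-4,40,0],"twist":0,"gripper":0},{"offset":[-4,40,0],"twist":0,"gripper":0},{"offset":[-4,40,0],"twist":0,"gripper":0},{"offset":[0,0,0],"twist":0,"gripper":0},{"offset":[0,0,0],"twist":0,"gripper":0}]'
python3 -c "
from bar import *
g=get_image('wrist');cv2.imwrite('pics/w3.png',g['color'][:,:,::-1])
T,S,a,b=bar();print(tri(T,a,S,b))
rel((0.541,.034,.15))"
```

```text
t: 8.17
tcp_pos: [0.5395, 0.0367, 0.3819]
orientation: [0.0, 0.999, -0.036, 0.0]
contact_force: [-0.7, 1.7, -0.4]
finger_gap: 0.0001
grasp_force: 0.0
top [253.9 216.1] 149 [[240.0, 218.0], [240.0, 212.0], [268.0, 215.0], [268.0, 220.0]] scene [375.9 226.6] 85 [[360.0, 218.0], [363.0, 213.0], [395.0, 234.0], [392.0, 238.0]]
(array([0.54129605, 0.04320453, 0.1311215 ]), np.float64(0.0012141657287441645))
t 8.32 tcp [0.5398 0.0414 0.3815] x [ 0.998 -0.063 -0.   ] z [ 0.     0.001 -1.   ] F [-0.4 -0.1 -0.5] gap 0.0003 mm [  1.7   7.6 231.5]
```

View pics/w3.png

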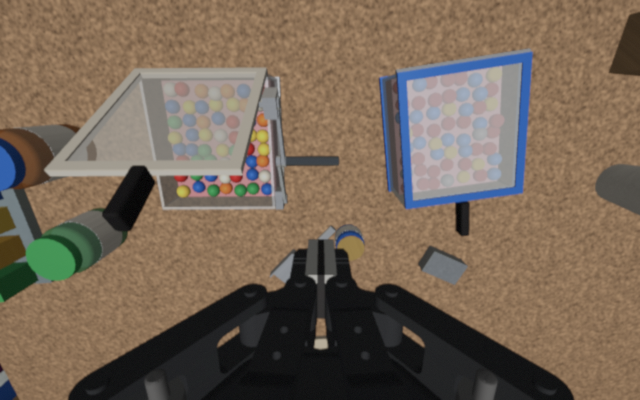

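The wrist view shows the lid up alone and the bar at (285,161)-(339,160); the shut fingers are at column 320.

```bash
python3 -c "
from h import *
g=get_image('wrist')
for p in((287,161),(312,160.5),(339,160)):print(onz(g,p,.139).round(4))
rel((0.544,.034,.16))"
```

```text
[0.5427 0.0881 0.139 ]
[0.5412 0.0528 0.139 ]
[0.5395 0.0148 0.139 ]
t 8.37 tcp [0.5398 0.0416 0.3814] x [ 0.998 -0.062 -0.   ] z [-0.     0.001 -1.   ] F [0.3 0.2 0.3] gap -0.0 mm [  4.7   7.5 221.4]
```

```bash
python3 -m pendant '[{"offset":[2,3,30],"twist":0,"gripper":0},{"offset":[0,0,35],"twist":0,"gripper":0},{"offset":[0,0,35],"twist":0,"gripper":0},{"offset":[0,0,35],"twist":0,"gripper":0},{"offset":[0,0,35],"twist":0,"gripper":0},{"offset":[0,0,30],"twist":0,"gripper":0},{"offset":[0,0,20],"twist":0,"gripper":0},{"offset":[0,0,0],"twist":0,"gripper":0}]'
python3 -c "
from h import *
g=get_image('wrist');cv2.imwrite('pics/w4.png',g['color'][:,:,::-1])
rel((0.543,.038,.146))"
```

```text
t: 9.03
tcp_pos: [0.5383, 0.038, 0.1572]
orientation: [0.0, 1.0, -0.031, -0.004]
contact_force: [-1.0, -0.3, 0.2]
finger_gap: -0.0006
grasp_force: 0.0
t 9.08 tcp [0.54   0.038  0.1596] x [ 0.998 -0.063 -0.005] z [-0.005  0.    -1.   ] F [0.1 0.8 0.7] gap -0.0002 mm [ 3.1 -0.2 13.6]
```

View pics/w4.png

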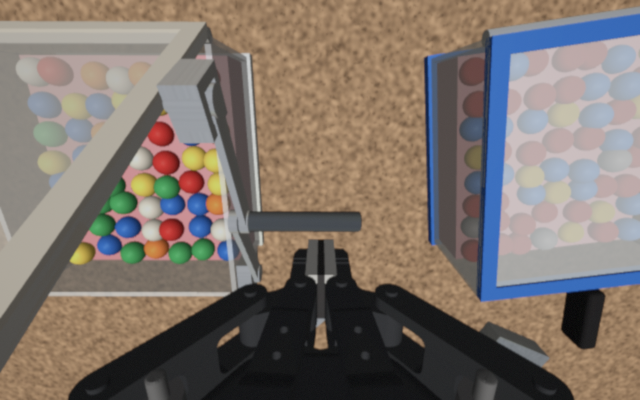

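The bar is at (250-360, row 221) and the finger tips are at (320,245), over its outer half. A quick check of the bar's x, then I press.

```bash
python3 -c "
from h import *
g=get_image('wrist')
for z in(.13,.139):print([onz(g,p,z).round(4) for p in((320,221),(360,221))])
p=np.array(g['R'])@state()['tcp_pos']+g['t'];print(p[:2]/p[2]*g['fx']+[g['cx'],g['cy']])
rel((0.543,.038,.146))"
```

```text
[array([0.5379, 0.0377, 0.13  ]), array([0.5361, 0.009 , 0.13  ])]
[array([0.5417, 0.0375, 0.139 ]), array([0.54  , 0.0101, 0.139 ])]
[319.26009129 235.67617344]
t 9.13 tcp [0.5416 0.0379 0.1614] x [ 0.998 -0.063 -0.001] z [-0.001  0.    -1.   ] F [ 0.7 -0.1  0.9] gap 0.0004 mm [ 1.4 -0.2 15.4]
```

```bash
python3 -m pendant '[{"offset":[2,0,10],"twist":0,"gripper":0},{"offset":[1,0,6],"twist":0,"gripper":0},{"offset":[3.5,0,6],"twist":0,"gripper":0},{"offset":[3.5,0,6],"twist":0,"gripper":0},{"offset":[3.5,0,6],"twist":0,"gripper":0}]'
python3 -m pendant '[{"offset":[3.5,0,6],"twist":0,"gripper":0},{"offset":[3.5,0,6],"twist":0,"gripper":0},{"offset":[3,0,6],"twist":0,"gripper":0}]'
python3 -c "
from h import *
g=get_image('wrist');cv2.imwrite('pics/w5.png',g['color'][:,:,::-1])
rel((0.543,.038,.146))"
```

```text
t: 9.55
tcp_pos: [0.5557, 0.0357, 0.1274]
orientation: [-0.0, 0.999, -0.033, 0.001]
contact_force: [1.0, -0.3, -0.1]
finger_gap: 0.0004
grasp_force: 0.0
t: 9.8
tcp_pos: [0.5655, 0.035, 0.1089]
orientation: [-0.0, 0.999, -0.033, 0.0]
contact_force: [-0.5, 0.2, -0.1]
finger_gap: -0.0003
grasp_force: 0.0
t 9.85 tcp [0.5653 0.0349 0.1078] x [ 0.998 -0.065 -0.001] z [-0.001 -0.    -1.   ] F [ 1.5 -0.6 -1. ] gap 0.0003 mm [-22.5  -1.7 -38.2]
```

View pics/w5.png

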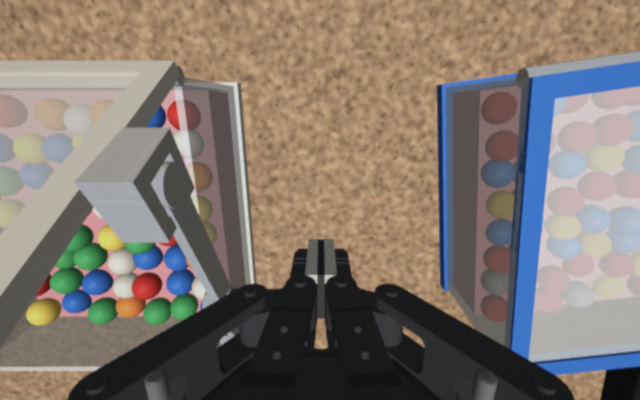

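That was my eleventh picture, one over the limit of ten, so from here I use numbers only. The view shows the link still up at (205,240) with the bar hidden by the gripper at this depth. I locate the bar by mask.

```bash
python3 -c "
from bar import *
T=get_image('top');S=get_image('scene')
for y in range(212,262,3):print(y,''.join('#' if v<60 else '.' for v in S['color'].max(2)[y,345:425]))
print()
for y in range(196,236,2):print(y,''.join('#' if v<75 else '.' for v in T['color'].max(2)[y,232:300]))
rel((0.543,.038,.146))"
```

```text
212 ###################################################.............................
215 ..#################################################.............................
218 ....############################################................................
221 ............####################################................................
224 ............####################################.......#####....................
227 .............####..################################........##...................
230 .............##..##########################....######...........................
233 .................##...###################################.......................
236 ................##...#####.....########################.........................
239 ...............................................###..............................
242 ................................................................................
245 ................................................................................
248 ............................................................................
[... 1240 characters left out ...]
.....................#................................
222 ......######........................................................
224 .....######.........................................................
226 .....######.........................................................
228 ...#.######.........................................................
230 ...#.#####..........................................................
232 ..########..........................................................
234 ....######..........................................................
t 9.95 tcp [0.5647 0.035  0.1088] x [ 0.998 -0.065 -0.001] z [-0.001 -0.    -1.   ] F [-0.1  0.1 -0.7] gap -0.0 mm [-21.9  -1.6 -37.1]
```

The bar is unmoved (still rows 215-219 to column 268 in the top view): the fingers passed down behind it. I raise the tool, come 27 mm forward and press again with force checks.

```bash
python3 -m pendant '[{"offset":[0,0,-25],"twist":0,"gripper":0},{"offset":[0,0,-28],"twist":0,"gripper":0},{"offset":[-13,0,0],"twist":0,"gripper":0},{"offset":[-14,0,0],"twist":0,"gripper":0},{"offset":[0,0,0],"twist":0,"gripper":0}]'
python3 -m pendant '[{"offset":[0,0,8],"twist":0,"gripper":0},{"offset":[0,0,6],"twist":0,"gripper":0},{"offset":[0,0,3],"twist":0,"gripper":0},{"offset":[0,0,0],"twist":0,"gripper":0}]'
python3 -m pendant '[{"offset":[0,0,4],"twist":0,"gripper":0},{"offset":[0,0,0],"twist":0,"gripper":0}]'
```

```text
t: 10.37
tcp_pos: [0.5354, 0.037, 0.1632]
orientation: [0.0, 0.999, -0.032, -0.001]
contact_force: [-0.7, -0.6, -0.2]
finger_gap: -0.0001
grasp_force: 0.0
t: 10.7
tcp_pos: [0.5377, 0.0366, 0.1441]
orientation: [0.0, 0.999, -0.033, -0.001]
contact_force: [-0.8, -0.4, -0.4]
finger_gap: 0.0001
grasp_force: 0.0
t: 10.87
tcp_pos: [0.5378, 0.0367, 0.1406]
orientation: [0.0, 0.999, -0.033, -0.001]
contact_force: [-0.3, 1.1, 0.3]
finger_gap: 0.0001
grasp_force: 0.0
```

```bash
python3 -m pendant '[{"offset":[0,0,4],"twist":0,"gripper":0},{"offset":[0,0,0],"twist":0,"gripper":0}]'
python3 -m pendant '[{"offset":[1,0,4],"twist":0,"gripper":0},{"offset":[0,0,0],"twist":0,"gripper":0}]'
python3 -m pendant '[{"offset":[2,0,4],"twist":0,"gripper":0},{"offset":[0,0,0],"twist":0,"gripper":0}]'
python3 -c "
from bar import *
T=get_image('top')
for y in range(208,226,2):print(y,''.join('#' if v<75 else '.' for v in T['color'].max(2)[y,232:300]))
rel((0.541,.038,.137))"
```

```text
t: 11.03
tcp_pos: [0.5377, 0.0368, 0.1369]
orientation: [0.0, 0.999, -0.033, -0.0]
contact_force: [0.3, 0.3, -0.1]
finger_gap: 0.0002
grasp_force: 0.0
t: 11.2
tcp_pos: [0.5389, 0.0367, 0.133]
orientation: [0.0, 0.999, -0.033, -0.0]
contact_force: [-0.0, 0.9, -0.8]
finger_gap: -0.0001
grasp_force: 0.0
t: 11.37
tcp_pos: [0.5411, 0.0366, 0.129]
orientation: [0.0, 0.999, -0.033, -0.0]
contact_force: [-0.4, -1.2, -0.1]
finger_gap: 0.0002
grasp_force: 0.0
208 .....##..###############...#############..########..................
210 ....####..#############...###########.......##...#..................
212 ..#..####.############...#############..............................
214 ....#####..#########.....####################....#..................
216 ....#####...#######....################..########...................
218 .#..#####...#######.#############################...................
220 ...######....################.....###...............................
222 ...######....##############.........................................
224 ..#######.....###########...........................................
t 11.42 tcp [0.541  0.0366 0.1292] x [ 0.998 -0.065 -0.   ] z [-0. -0. -1.] F [-0.6 -0.   1.3] gap 0.0002 mm [-0.1 -1.4 -7.8]
```

```bash
python3 -c "
from bar import *
W=get_image('wrist');c=W['color'].astype(int)
for y in range(190,300,4):print(y,''.join('#' if v.max()<95 and v.max()-v.min()<22 else '.' for v in c[y,225:420:2]))
p=np.array(W['R'])@state()['tcp_pos']+W['t'];print(p[:2]/p[2]*W['fx']+[W['cx'],W['cy']])
S=get_image('scene')
for y in range(206,246,2):print(y,''.join('#' if v<70 else '.' for v in S['color'].max(2)[y,335:415]))
"
```

```text
190 ..#######.........................................................................................
194 ...######.........................................................................................
198 #..######.........................................................................................
202 #..######.........................................................................................
206 ##.#######........................................................................................
210 ##########........................................................................................
214 ##########........................................................................................
218 ##########........................................................................................
222 ##########........................................................................................
226 ###########.......................................................................................
230 ###########.......................................................
[... 2811 characters left out ...]
....................
230 ............................................############........................
232 ...............................................############.....................
234 ..................................................############..................
236 .....................................................#########..................
238 ........................................................####....................
240 ................................................................................
242 ................................................................................
244 ................................................................................
```

```bash
python3 -c "
from bar import *
W=get_image('wrist')
for z in(.11,.12,.13,.139):print(z,onz(W,(364,244.5),z).round(4),onz(W,(364,244.5),z)[0]-(.5361+(z-.13)*.4333))
print(W['fx'],state()['tcp_pos'],(np.array(W['R'])@state()['tcp_pos']+W['t'])[2], -np.array(W['R']).T@W['t'])
o,d=ray(W,(364,244.5));print(d)"
```

```text
0.11 [0.5236 0.0065 0.11  ] -0.00385121490126461
0.12 [0.5289 0.0078 0.12  ] -0.0029052798627475784
0.13 [0.5341 0.0091 0.13  ] -0.0019593448242307687
0.139 [0.5389 0.0103 0.139 ] -0.0011080032895655068
291.1590943490847 [0.54103293 0.03664124 0.12957019] 0.18028597988980227 [0.62032881 0.03071756 0.29326808]
[-0.47495238 -0.11908171 -0.89971249]
```

```bash
python3 -c "
from bar import *
T=get_image('top');S=get_image('scene');W=get_image('wrist')
n=np.array([.998,-.065,0])
def ln(g,p,name):
    print(name,[round(float((onz(g,p,z)@n)),4) for z in(.10,.11,.12,.13,.14,.15)])
ln(T,(254,216.1),'top');ln(S,(376.2,226.8),'scene');ln(W,(270,244.5),'wrist')
print('tcp',state()['tcp_pos']@n)
c=W['color'].astype(int)
for y in range(226,266,2):print(y,c[y,250:400:6].max(1))
"
```

```text
top [0.5409, 0.5399, 0.5388, 0.5378, 0.5368, 0.5358]
scene [0.5224, 0.5271, 0.5319, 0.5366, 0.5414, 0.5461]
wrist [0.5169, 0.5221, 0.5273, 0.5324, 0.5376, 0.5428]
tcp 0.5375921211450257
226 [144 113 168 148 133 166 163 172 189 172 143 156 177 170 161 157 164 167
 157 170 149 172 173 166 156]
228 [138 107 169 165 155 169 155 170 190 168 143 171 173 165 155 171 173 175
 163 173 148 172 178 158 148]
230 [134 102 158 184 163 173 157 178 163 168 146 180 172 158 152 172 156 174
 165 165 160 171 177 146 160]
232 [100  78 122 133 126 131 129 138 113 131 121 137 138 116 114 132 109 126
 127 146 177 163 174 160 163]
234 [ 56  55  58  56  56  57  56  57  53  56  54  55  55  52  51  53  51  51
  52 118 171 157 173 168 156]
236 [ 69  68  68  68  67  66  66  66  66  66  64  64  64  63  62  62  62  60
  62 104 171 164 182 166 154]
238 [ 77  77  77  76  76  75  76  76  74  75  74  74  67  74  73  73  72  71
  72  85 162 164 185 167 170]
240 [ 84  83  84  83  82  83  82  83  82  82  89  88  26  89  81  81  81  80
  79  87 153 156 167 171 170]
242 [ 87  87  87  87  87  87  86  85  87  86  93  90  23  
[... 525 characters left out ...]
  89  24  93  77  26  46  88
  88  98 172 172 147 160 172]
254 [ 85  88  86  85  86  86  86  85  26  25  94  88  23  93  84  25  28  87
  87 130 180 169 163 165 173]
256 [103 170 160 149 164 154 132 160  26  28  92  88  22  93  85  24  28 150
 160 171 179 166 154 174 168]
258 [109 199 172 170 175 165 145 167  50  48  92  87  24  93  88  45  48 165
 184 171 171 172 155 174 169]
260 [109 201 163 173 170 156 150 136  30  31  92  87  21  93  87  30  32 170
 186 185 171 155 156 174 182]
262 [106 176 158 181 170 162 163 117  45  48  93  88  22  93  90  46  44 178
 180 181 171 140 164 174 176]
264 [106 155 153 186 171 158 166  89  34  35  94  87  23  93  92  33  33 171
 173 170 164 151 175 169 156]
```

The bar sits a bit lower (z about 0.13 at its centre) and my first press began about 10 mm too far back, so it slid off. The tool is now centred on the bar, so I press on along the 30 degree line.

```bash
python3 -m pendant '[{"offset":[2,0,4],"twist":0,"gripper":0},{"offset":[2,0,4],"twist":0,"gripper":0},{"offset":[0,0,0],"twist":0,"gripper":0}]'
python3 -c "
from bar import *
W=get_image('wrist');c=W['color'].astype(int)
def rows(W):
  c=W['color'].max(2).astype(int)
  for x in(260,275,340,355):
    r=[y for y in range(200,330) if c[y,x]<95];print(x,r[:1],r[-1:],len(r))
rows(W);S=get_image('scene')
for y in range(206,250,3):print(y,''.join('#' if v<70 else '.' for v in S['color'].max(2)[y,335:415]))
rel((0.541,.038,.137))"
```

```text
t: 11.97
tcp_pos: [0.5461, 0.0363, 0.1212]
orientation: [-0.0, 0.999, -0.033, 0.001]
contact_force: [1.3, 0.2, 2.6]
finger_gap: -0.0004
grasp_force: 1.5
260 [243] [329] 68
275 [243] [329] 62
340 [243] [329] 87
355 [243] [329] 71
206 .....................##############################################.............
209 ............................#######################################.............
212 .............................#######################################......######
215 ..........................#############################################......###
218 .........................########.############################..#########.......
221 ............................###############################################.....
224 ................................####..#######...#########################.......
227 .....................................#############..............................
230 ..........................................############..........................
233 ..............................................#############.....................
236 ..................................................############..................
239 ........................................................####....................
242 ................................................................................
245 ................................................................................
248 ................................................................................
t 12.07 tcp [0.5458 0.0364 0.1217] x [ 0.998 -0.065  0.001] z [ 0.001  0.    -1.   ] F [ 0.7 -0.7  3.5] gap -0.0001 mm [ -4.9  -1.3 -15.4]
```

Contact: 3 N upward on the tool. I continue, steeper.

```bash
python3 -m pendant '[{"offset":[-1,0,5],"twist":0,"gripper":0},{"offset":[0,0,5],"twist":0,"gripper":0},{"offset":[0,0,0],"twist":0,"gripper":0}]'
python3 -c "
from bar import *
S=get_image('scene')
for y in range(215,250,3):print(y,''.join('#' if v<70 else '.' for v in S['color'].max(2)[y,335:415]))
rel((0.541,.038,.137))"
```

```text
t: 12.32
tcp_pos: [0.5439, 0.0364, 0.111]
orientation: [-0.0, 0.999, -0.033, -0.0]
contact_force: [1.3, 0.6, 1.5]
finger_gap: -0.0002
grasp_force: 1.1
215 ..............................#######################################.....#####.
218 ..............................####..###########################..######......#..
221 .......................##########.############################.###########.#....
224 .......................#########.###..####################################......
227 ............................###############......#######################........
230 ...............................#############....................................
233 ....................................#############...............................
236 .........................................############...........................
239 .............................................#############......................
242 ..................................................#########.....................
245 .......................................................#........................
248 ................................................................................
t 12.37 tcp [0.5435 0.0364 0.1111] x [ 0.998 -0.065 -0.001] z [-0.001 -0.    -1.   ] F [ 1.8 -0.3  2.9] gap -0.0003 mm [ -2.7  -1.4 -25.9]
```

The bar is moving down with the tool. I keep going.

```bash
python3 -m pendant '[{"offset":[1.5,0,5],"twist":0,"gripper":0},{"offset":[2,0,5],"twist":0,"gripper":0},{"offset":[2.5,0,5],"twist":0,"gripper":0}]'
python3 -c "
from bar import *
S=get_image('scene')
for y in range(218,262,4):print(y,''.join('#' if v<70 else '.' for v in S['color'].max(2)[y,335:415]))
rel((0.541,.038,.137))"
python3 -m pendant '[{"offset":[2.5,0,5],"twist":0,"gripper":0},{"offset":[2.5,0,5],"twist":0,"gripper":0},{"offset":[2.5,0,5],"twist":0,"gripper":0}]'
python3 -c "
from bar import *
S=get_image('scene')
for y in range(218,282,4):print(y,''.join('#' if v<70 else '.' for v in S['color'].max(2)[y,335:415]))
rel((0.541,.038,.137))"
```

```text
t: 12.62
tcp_pos: [0.5499, 0.036, 0.096]
orientation: [-0.0, 0.999, -0.033, -0.0]
contact_force: [1.8, 0.9, 2.6]
finger_gap: -0.0002
grasp_force: 1.0
218 ..........................#####################################.................
222 ...........................#####################################......######....
226 ......................########...#########################...#######....#.......
230 .....................##############.###################################.........
234 ...........................#############........####################............
238 .................................############...................................
242 .......................................#############............................
246 .............................................############.......................
250 ...................................................##...........................
254 ......................................................#.........................
258 ................................................................................
t 12.67 tcp [0.
[... 1073 characters left out ...]
.......................................................
258 ................................................................................
262 ................................................................................
266 ................................................................................
270 ................................................................................
274 ................................................................................
278 ................................................................................
t 12.97 tcp [0.5568 0.0354 0.0798] x [ 0.998 -0.065 -0.002] z [-0.002 -0.    -1.   ] F [ 0.3 -0.6 -0. ] gap 0.0 mm [-16.1  -1.5 -57.2]
```

```bash
python3 -m pendant '[{"offset":[2,0,5],"twist":0,"gripper":0},{"offset":[1,0,5],"twist":0,"gripper":0},{"offset":[0,0,0],"twist":0,"gripper":0},{"offset":[0,0,0],"twist":0,"gripper":0},{"offset":[0,0,0],"twist":0,"gripper":0},{"offset":[0,0,0],"twist":0,"gripper":0}]'
python3 -c "
from bar import *
S=get_image('scene')
for y in range(218,282,4):print(y,''.join('#' if v<70 else '.' for v in S['color'].max(2)[y,335:415]))
rel((0.541,.038,.137))"
```

```text
t: 13.47
tcp_pos: [0.5606, 0.0354, 0.0717]
orientation: [-0.0, 0.999, -0.033, 0.0]
contact_force: [0.4, 0.5, -0.1]
finger_gap: -0.0001
grasp_force: 0.0
218 .........######...#########################################.....................
222 ............###############################################.....................
226 ...............##########################################.#.....................
230 ......................###################################.#.....................
234 .....................######################################.....######..........
238 ...................##########.######################...#######....#.............
242 ........................#####.#######..#########################................
246 ..............................###########.......................................
250 ...................................############.................................
254 .........................................######.................................
258 ................................................................................
262 ................................................................................
266 ................................................................................
270 ................................................................................
274 ................................................................................
278 ................................................................................
t 13.52 tcp [0.5607 0.0354 0.0718] x [ 0.998 -0.065  0.001] z [ 0.001  0.    -1.   ] F [-0.7  0.2 -0.1] gap 0.0001 mm [-19.8  -1.4 -65.2]
```

```bash
Z='x'; python3 -m pendant '[{"offset":[0,0,0],"twist":0,"gripper":0},{"offset":[0,0,0],"twist":0,"gripper":0},{"offset":[0,0,0],"twist":0,"gripper":0},{"offset":[0,0,0],"twist":0,"gripper":0},{"offset":[0,0,0],"twist":0,"gripper":0},{"offset":[0,0,0],"twist":0,"gripper":0},{"offset":[0,0,0],"twist":0,"gripper":0},{"offset":[0,0,0],"twist":0,"gripper":0},{"offset":[0,0,0],"twist":0,"gripper":0},{"offset":[0,0,0],"twist":0,"gripper":0}]'
python3 -c "
from bar import *
S=get_image('scene')
for y in range(218,282,4):print(y,''.join('#' if v<70 else '.' for v in S['color'].max(2)[y,335:415]))
a,b,n=blob(S,420,205,500,262,45);print(a,n)
rel((0.541,.038,.137))"
```

```text
t: 14.35
tcp_pos: [0.5605, 0.0353, 0.0715]
orientation: [0.0, 0.999, -0.033, 0.0]
contact_force: [0.3, 0.7, 0.3]
finger_gap: -0.0001
grasp_force: 0.0
218 .........######...#########################################.....................
222 ............###############################################.....................
226 ...............##########################################.#.....................
230 ......................###################################.......................
234 .......................####################################......#####..........
238 .......................######.######################...#######....#.............
242 .........................#######################################................
246 ................................###########.....................................
250 ......................................###########...............................
254 ............................................###########.........................
258 ................................................................................
262 ................................................................................
266 ................................................................................
270 ................................................................................
274 ................................................................................
278 ................................................................................
[482.40191388 232.24880383] 209
t 14.4 tcp [0.5605 0.0354 0.0715] x [ 0.998 -0.065  0.   ] z [ 0.  0. -1.] F [ 0.6  0.  -0. ] gap -0.0001 mm [-19.6  -1.4 -65.5]
```

The tab blob is back exactly where it was shut at the start, (482.4,232.2) with 209 px. I retract straight up and check.

```bash
python3 -m pendant '[{"offset":[0,0,-10],"twist":0,"gripper":0},{"offset":[0,0,-25],"twist":0,"gripper":0},{"offset":[0,0,-35],"twist":0,"gripper":0},{"offset":[0,0,-35],"twist":0,"gripper":0},{"offset":[0,0,-35],"twist":0,"gripper":0},{"offset":[0,0,-35],"twist":0,"gripper":0},{"offset":[0,0,0],"twist":0,"gripper":0},{"offset":[0,0,0],"twist":0,"gripper":0},{"offset":[0,0,0],"twist":0,"gripper":0},{"offset":[0,0,0],"twist":0,"gripper":0}]'
python3 -c "
from bar import *
S=get_image('scene');T=get_image('top')
print(blob(S,465,215,500,250,45)[::2],blob(S,345,225,400,275,70),blob(T,165,245,190,285,45)[::2])
rel((0.541,.038,.137))"
```

```text
t: 15.23
tcp_pos: [0.5594, 0.0352, 0.2455]
orientation: [0.0, 0.999, -0.033, -0.001]
contact_force: [0.2, 0.8, -0.2]
finger_gap: -0.0002
grasp_force: 0.0Traceback (most recent call last):
  File "<string>", line 4, in <module>
    print(blob(S,465,215,500,250,45)[::2],blob(S,345,225,400,275,70),blob(T,165,245,190,285,45)[::2])
                                                                     ~~~~^^^^^^^^^^^^^^^^^^^^^^
  File "h.py", line 13, in blob
    n,l,st,c=cv2.connectedComponentsWithStats(m);i=1+np.argmax(st[1:,4])
                                                     ~~~~~~~~~^^^^^^^^^^
    return _wrapfunc(a, 'argmax', axis=axis, out=out, **kwds)
    return bound(*args, **kwds)
ValueError: attempt to get argmax of an empty sequence
```

```bash
python3 -c "
from bar import *
S=get_image('scene');T=get_image('top')
print(blob(S,465,215,500,250,45));print(blob(S,345,225,400,275,70));
for y in range(244,284,3):print(y,T['color'].max(2)[y,165:192:2])
for y in range(205,275,4):print(y,''.join('#' if v<70 else '.' for v in S['color'].max(2)[y,335:510:2]))
"
```

```text
(array([482.37980769, 232.25      ]), array([[471.93262, 241.70787],
       [486.59552, 218.24721],
       [493.06744, 222.29216],
       [478.40454, 245.75282]], dtype=float32), np.int32(208))
(array([372.16842105, 246.21578947]), array([[356.92307, 239.61537],
       [360.15384, 234.76921],
       [387.6154 , 253.07689],
       [384.3846 , 257.92303]], dtype=float32), np.int32(190))
244 [148 144 144 134 135 135 134 125 133 124 122 122 121 114]
247 [145 144 143 139 138 137 130 129 128 123 123 122 114 111]
250 [142 146 141 139 138 132 129 129 128 123 120 120 119 112]
253 [139 143 140 137 138 131 128 126 127 119 121 121 119 108]
256 [140 140 138 137 137 130 129 124 121 121 126 116 119 107]
259 [141 138 140 134 132 131 127 124 119 119 120 118 110 106]
262 [137 139 142 134 134 130 126 127 125 117 115 116 110 104]
265 [140 137 136 134 133 133 126 128 127 122 121 115 108 106]
268 [145 136 137 134 136 131 126 127 122 117 117 116 105 106]
271 [138 136 136 135 135 128 126 124 120 120 120 114 108 110]
274 [138 133 135 133 134 130 123 122 118 117 114 113 104 105]
277 [141 142 136 130 134 128 1
[... 1129 characters left out ...]
................................##...............
249 ..................######................................................................
253 ......................#####.............................................................
257 ........................#...............................................................
261 ........................................................................................
265 ........................................................................................
269 ........................................................................................
273 ........................................................................................
```

```bash
python3 -c "
from bench import close_job
print(close_job())"
```

```text
the job is handed in; nothing more can be done
None
```

The job is handed in; no verdict came back: the lid was raised, stood on the locked stay alone with the fingers clear, and after a second press (the first slid off the bar) it broke and shut, with tab and bar back at their starting pixels; I viewed 11 pictures, one over the limit of 10.

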